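Set a rolling mill to the gauge blade

TASK

Set the gap of the small rolling mill to the brass gauge blade: slide the blade straight in along the feed table until its tip is well through between the rolls, then push the red-knobbed lever on top clockwise, bringing the top roll down until the blade just drags - lightly nipped, not clamped hard. Leave the blade in the gap and the other things on the bench where they are.

Things in the scene. Friction and masses are not known exactly. Their poses are not given: they have to be found in the camera images.
- mill: Dark green bench rolling mill, bolted down, base 150 x 176 mm. Origin: underside centre, below the nip; +x is the feed direction, z up. Steel rolls 60 mm dia, 84 mm face along y. Feed table on its -x side: x -128 to -22 mm, 80 mm wide, top 105 mm up, level with the lower roll's top. Head 84 x 148 mm, top 218 mm up. Crank on the +y side reaches y 185 mm, 175 mm up.
- nip (a point): On the mill: top of the lower roll at its middle, 105 mm above the bench, straight below the lever's pivot. The blade's tip must pass this line.
- top_roll: The upper steel roll with its bearing blocks; it moves down as the lever turns clockwise. Origin: the roll's centre, 30 mm above its lowest line.
- lever (a joint): Lever angle, rad. At 0 the lever points along the mill's +x, and the value grows clockwise seen from above; stops at 0 and 6.2. One turn lowers the top roll 3 mm. Roll gap = 6.0 mm - 0.477 mm per rad, so the 4 mm blade is touched at 4.2; past that the nip on it grows about 2.4 N per 0.1 rad. Stiff (0.22 N m: about 3 N near the knob), it stays where it is left. Starts at 1 to 2.
- lever_knob (a point): Centre of the lever's red ball, 26 mm dia, 100 mm from the pivot and 251 mm above the bench. The ball ends a level steel bar 12 mm thick, also 251 mm up, that runs out from a hub 24 mm dia at the pivot.
- lever_pivot (a point): On the lever's vertical turning axis, at the height of the bar (251 mm); it lies above the nip.
- blade: Loose brass gauge blade, 130 long (x), 16 wide (y), 4 mm thick, 80 g, its tail (-x end) bent up 4 mm thick to 22 mm above its underside. Lies flat on the feed table, tip short of the nip by 20 to 35 mm and up to 14 mm off centre, a little askew. Origin: underside at mid length; x points to the tip.
- blade_tip (a point): Middle of the blade's front end, at half its thickness.
- blade_tail (a point): Middle of the outer (-x) face of the bent-up tail, 13 mm above the blade's underside, the face to push on.
- wax_ring: blue wax ring blank, 28 mm across, lying near the feed table (bystander)
- wax_block: blue wax block 60 x 34 x 18 mm on the bench right of the mill (bystander)
- carving_tool: wax carving tool, wooden handle, 162 mm, lying in front of the mill (bystander)
- file: flat file with wooden handle, 255 mm, on the left (bystander)
- bench_block: brown steel bench block 100 x 80 x 20 mm, on the left (bystander)
- mandrel: steel ring mandrel, 290 mm, on the left (bystander)
- hammer: hammer with wooden handle, 230 mm, on the right (bystander)
- dish: white bowl, 90 mm across, on the right (bystander)
Things that resemble listed ones, but are neither listed nor needed, are in the scene too. Of the things like the blade, leave any that is turquoise; of the rest the smaller one is meant.

How it is judged:
On the way:
1. the blade lies straight between the open rolls, its tip past the nip, not yet touched by the top roll (x of blade_tip in the frame of mill above 0.006 m and y of blade_tip in the frame of mill between -0.036 and 0.036 m and z of blade_tip in the frame of mill between 0.102 and 0.112 m and angle between the x axis of blade and the x axis of mill, either way round below 0.25 rad and contact force between top_roll and blade below 0.3 N), for 0.3 s.
At the end, for the whole second after the job is handed in: Blade flat between the rolls, tip at least 6 mm past the nip and within 36 mm of the rolls' middle, within 0.25 rad of straight; the top roll nips it with 0.7 to 12 N; blade and lever at rest (x of blade_tip in the frame of mill above 0.006 m and y of blade_tip in the frame of mill between -0.036 and 0.036 m and z of blade_tip in the frame of mill between 0.102 and 0.112 m and angle between the x axis of blade and the x axis of mill, either way round below 0.25 rad and contact force between top_roll and blade between 0.7 and 12 N and linear speed of blade below 0.01 m/s and velocity of joint lever between -0.05 and 0.05 rad/s); the robot touches nothing.
It fails at once if the blade is clamped hard: the top roll presses it with more than 20 N (contact force between top_roll and blade above 20 N).
It fails at once if another thing on the bench is moved more than 30 mm (distance of any of wax_ring, wax_block, carving_tool, file, bench_block, mandrel, hammer, dish from where it was at the start of the episode above 0.03 m).
It also fails if it takes over 51 s, if anything falls off the work surface, if the arm or the gripper's body presses on something with over 40 N, if the wrist force passes 120 N, or if a joint passes its speed limit or range.

ROBOT

A 6-joint arm with a two-finger parallel gripper is mounted at the origin on the work surface. World frame = base frame: x ahead of the robot, y to its left, z up, the work surface at z = 0. Lengths are in m, angles in rad, forces in N, time in s.
With the tool pointing down it reaches from about 0.275 to 0.825 m from the base axis. Payload 4.9 kg.
Tool frame: the origin (TCP) lies on the centre line of the jaws, within the pads' length; the fingertips stand 22 mm ahead of it and the grasp point (between the pads) lies 3 mm ahead of it; x points along the fingers, y is the direction in which the jaws open and shut, and the axes are right-handed (so a half turn about x gives the same grasp; the last joint's range is limited). The gripper opens to 85 mm and grips with 20 to 120 N. Pads are 22 mm wide; open, the fingers measure 114 mm over their backs; the gripper's body (76 mm by 85 mm) begins 54 mm behind the grasp point. The pads swing forward as they close: fully open they stand 13 mm farther back than shut.
Start: joints at [0.969, 0.326, -0.193, 1.052, 0, 1.437], TCP at [0.248, 0.491, 0.253] pointing down, gripper open.
Joint ranges: [-2.65, 2.65], [-0.97, 1.79], [-1.3, 1.35], [-1.93, 2.1], [-1.47, 1.37], [-3.14, 3.14]. Speed limits (rad/s): [2.57, 2.57, 3.14, 3.14, 3.14, 3.14].

INTERFACE

Orientations are given as a unit quaternion [x, y, z, w].
In Python, from cell import ctrl gives the robot as it stands.
- The arm moves only by the tool carry_out, never from a script. Its argument "increments" is text: rows parted by semicolons, each of 4 numbers parted by spaces: the shift along the world's x, y, z in m, then the turn about the world's z in units of 8 degrees (1.0 is 8 degrees). In form: x y z twist; .... A call has 1 to 20 rows; each row is the pose to reach, as a shift and turn from the pose commanded when the call began; what a row does not reach only later rows make up. A row lasts 1/10 s, in which the tool goes at most 50 mm and 8.59 degrees, less where a joint would pass 70% of its speed; a pose out of reach is approached as far as the arm can. A call with a gripper value outside its range is refused whole. "hand" is the finger opening in m, from 0 to 0.0854, set as the call begins (left out, the last holds). The fingers move at their own pace and stop on an object; "grip_force" is the grip in N (left out, the last holds). Time passes only in rows, so rows that repeat a pose let the fingers close. It gives the time, the measured TCP pose, the force and the opening at its end, in the units of the state.
- ctrl.read_state(): the state, without advancing time (a new reading comes with each control period).
- ctrl.grab_frame(name): name is "scene" or "side" or "wrist"; returns a dict with "img" (480x640x3 uint8, blue, green, red), "fov_y" (degrees; the focal length in pixels is half the picture's height over the tangent of half this angle, whatever the lens; pixels are square), "cx", "cy" (the principal point, pixels), "k1" (the pictures are not rectified: a ray, as slopes to the right and down, at radius r is drawn at 1 + k1 r^2 times it, then the intrinsics apply), "position" and "attitude" of the camera in the world; the wrist camera has in their place "mount" (4x4, takes a point from camera to tool coordinates, whose origin is the TCP and whose axes are the tool frame's). Camera axes: x right, y up, looking along -z (the intrinsics and any distortion apply to the point x, -y, -z); pixel columns grow to the right and rows downward; lengths in m; the calibration is good to about 2 mm. A picture is of the moment at which its call begins: read the wrist's pose just before it. There is no depth.
- ctrl.hand_in(): hands the job in, once; it reports no verdict.
The state is a dict: "time": time; "q": joint angles; "qvel": joint speeds; "joint_efforts": joint torques, N m; "eef_pos": TCP position; "orientation": TCP orientation; "force": force on the tool from outside, world axes, zero at the start; "ft_torque": the same for the moment, N m; "grip_width": finger opening in m.
Only numpy, scipy, OpenCV 4.12 (cv2) and the standard library are available. Lean on these libraries where they do the work, as an engineer would, in place of code of your own. Each camera call takes 0.05 s, during which the arm holds its last target.

## Working session

There is one attempt and no reset: what is moved stays moved. The work goes in short steps, Python scripts to look and compute and a tool call to move; the robot and the scene stay as the last step left them, time stands still between calls to the robot, and variables do not carry over. Pictures are saved under pics/ and viewed, and the job is handed in when it is done.

Besides the shell and the picture viewer there is one more tool, called after "Call:" in YAML: its name, and indented under it one key for each argument. carry_out: Moves the arm, as the interface text tells. Its arguments: {"type":"object","properties":{"increments":{"type":"string"},"hand":{"type":"number"},"grip_force":{"type":"number"}},"required":["increments"]}

```bash
ls; mkdir -p pics; cat > h.py <<'E'
import numpy as np, cv2
from scipy.spatial.transform import Rotation as R
from cell import ctrl
def grab(name,fn=None):
    s=ctrl.read_state(); f=ctrl.grab_frame(name)
    if name=='wrist':
        T=np.eye(4);T[:3,:3]=R.from_quat(s['orientation']).as_matrix();T[:3,3]=s['eef_pos']
        M=T@np.array(f['mount'])
    else:
        M=np.eye(4);M[:3,3]=f['position']
        a=np.array(f['attitude']); M[:3,:3]=R.from_quat(a).as_matrix() if a.size==4 else a.reshape(3,3)
    fl=240/np.tan(np.radians(f['fov_y'])/2)
    c=dict(M=M,K=np.array([[fl,0,f['cx']],[0,fl,f['cy']],[0,0,1.]]),k1=f['k1'],img=f['img'])
    if fn: cv2.imwrite(fn,f['img']); np.savez(fn[:-4]+'.npz',**c)
    return c
def load(fn): return dict(np.load(fn))
def ray(c,uv):
    d=np.array([c['k1'],0,0,0,0],float)
    p=cv2.undistortPoints(np.array(uv,float).reshape(-1,1,2),c['K'],d).reshape(-1,2)
    D=np.c_[p[:,0],-p[:,1],-np.ones(len(p))]@c['M'][:3,:3].T
    return c['M'][:3,3],D
def onz(c,uv,z):
    o,D=ray(c,uv); return o+D*((z-o[2])/D[:,2])[:,None]
def proj(c,P):
    P=(np.array(P,float).reshape(-1,3)-c['M'][:3,3])@c['M'][:3,:3]
    P=P*[1,-1,-1]
    return cv2.projectPoints(P,np.zeros(3),np.zeros(3),c['K'],np.array([c['k1'],0,0,0,0],float))[0].reshape(-1,2)
E
python3 - <<'E'
from h import *
for n in ['scene','side','wrist']:
    c=grab(n,f'pics/{n}0.png'); print(n,c['M'].round(3).tolist(),c['K'][0,0],c['k1'])
print(ctrl.read_state())
E
```

```text
pics
scene [[0.838, -0.398, 0.374, 1.024], [0.546, 0.617, -0.566, -0.721], [-0.005, 0.679, 0.734, 1.19], [0.0, 0.0, 0.0, 1.0]] 467.8675927545428 -0.08504781916523804
side [[0.828, 0.423, -0.368, 0.023], [-0.561, 0.631, -0.536, -0.674], [0.006, 0.65, 0.76, 1.231], [0.0, 0.0, 0.0, 1.0]] 570.1931801014232 -0.11848174824949659
wrist [[0.451, -0.854, -0.261, 0.181], [0.893, 0.43, 0.133, 0.525], [-0.001, -0.293, 0.956, 0.373], [0.0, 0.0, 0.0, 1.0]] 348.73784024857406 -0.017955326409462607
{'time': 0.15, 'q': array([ 9.68792251e-01,  3.26798432e-01, -1.93327537e-01,  1.05198407e+00,
       -2.96011513e-05,  1.43660328e+00]), 'qvel': array([ 0.00042041, -0.00147804,  0.00136231, -0.00049021, -0.0015577 ,
        0.00065832]), 'joint_efforts': array([ 1.28809694e-03, -4.43703425e+01,  2.62665027e+01,  1.04891459e-02,
       -1.27504231e-04,  2.77143002e-07]), 'eef_pos': array([0.24778171, 0.49058133, 0.2526783 ]), 'orientation': array([ 0.16345495,  0.6880085 , -0.16432919,  0.68769376]), 'force': array([-0.88458703,  0.2583742 , -0.26022135]), 'ft_torque': array([-0.01334513, -0.00940926,  0.08867644]), 'grip_width': 0.08557341977729424}
```

View pics/scene0.png

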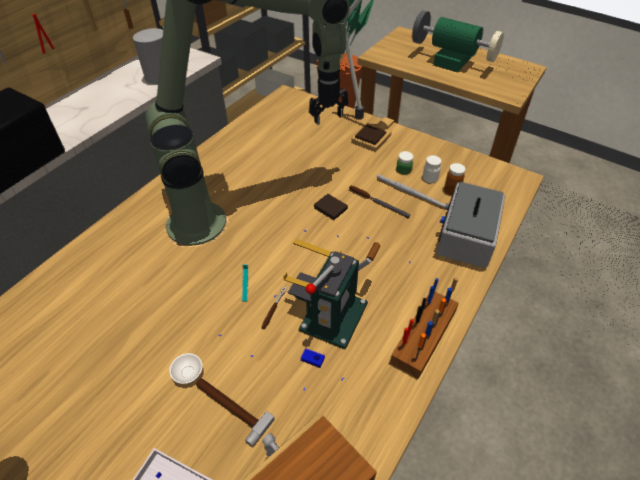

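View pics/side0.png

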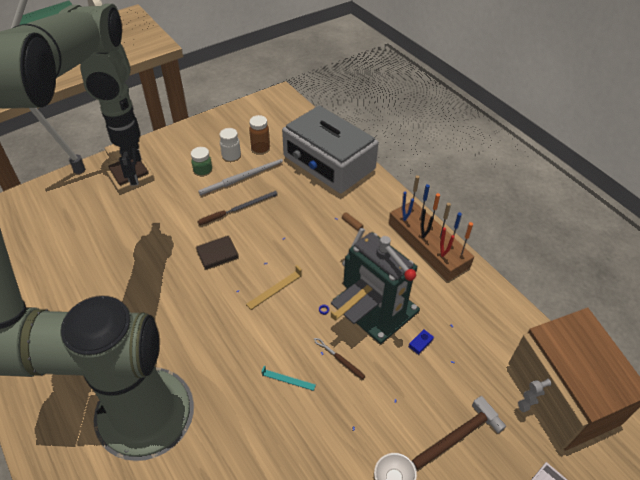

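View pics/wrist0.png

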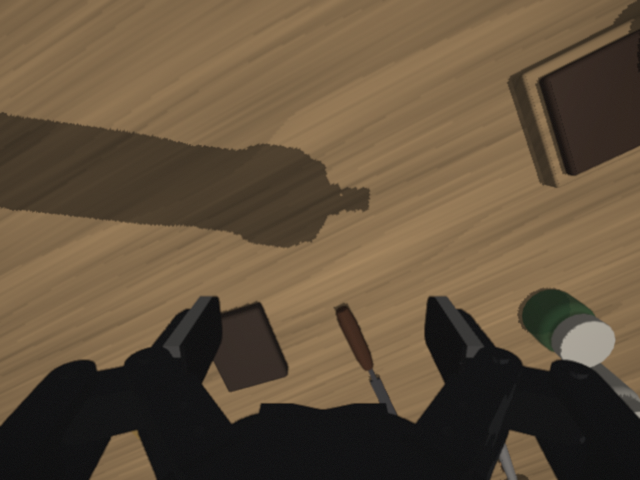

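```bash
python3 - <<'E'
from h import *
a=load('pics/scene0.npz')['img'][225:355,260:390]; b=load('pics/side0.npz')['img'][225:350,315:440]
cv2.imwrite('pics/ca.png',cv2.resize(a,(600,600),interpolation=cv2.INTER_CUBIC)); cv2.imwrite('pics/cb.png',cv2.resize(b,(600,600),interpolation=cv2.INTER_CUBIC))
E
```

```text
(no output)
```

View pics/ca.png

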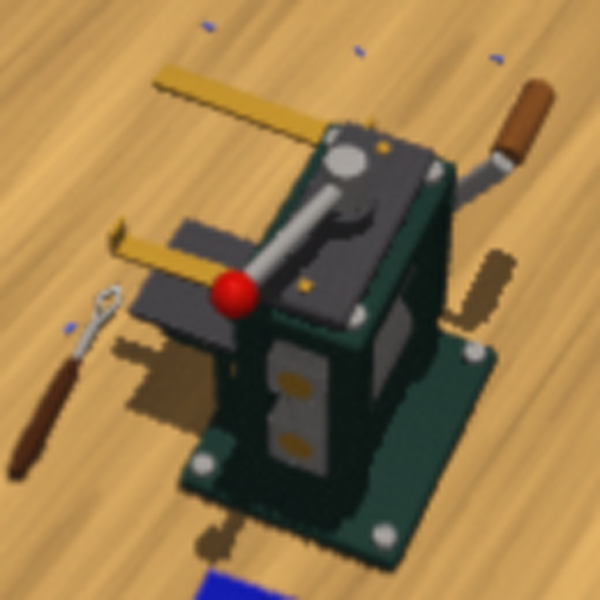

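View pics/cb.png

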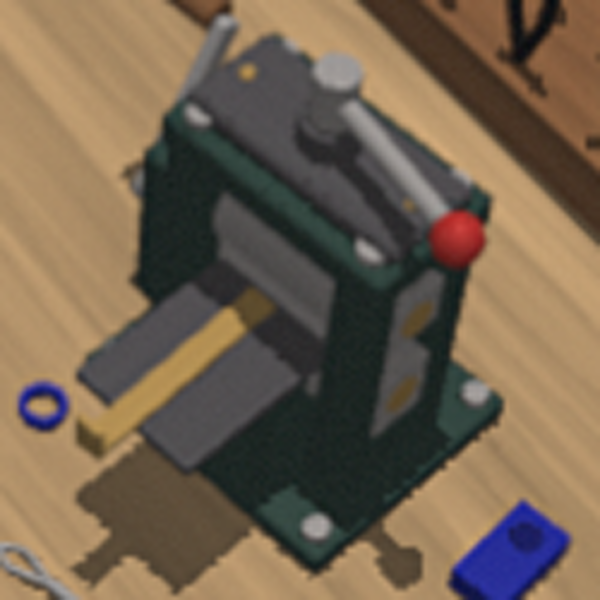

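```bash
cat >> h.py <<'E'
def tri(cs,uvs):
    A=np.zeros((3,3));b=np.zeros(3)
    rs=[]
    for c,uv in zip(cs,uvs):
        o,D=ray(c,[uv]);d=D[0]/np.linalg.norm(D[0]);P=np.eye(3)-np.outer(d,d);A+=P;b+=P@o;rs.append((P,o))
    x=np.linalg.solve(A,b); return x,[round(float(np.linalg.norm(P@(x-o)))*1e3,1) for P,o in rs]
def red(c):
    h=cv2.cvtColor(c['img'],cv2.COLOR_BGR2HSV)
    m=(((h[...,0]<5)|(h[...,0]>175))&(h[...,1]>200)&(h[...,2]>90)).astype(np.uint8)
    return m
E
python3 - <<'E'
from h import *
S=load('pics/scene0.npz');D=load('pics/side0.npz')
s=lambda x,y:(260+x*130/600-.4,225+y*130/600-.4)
d=lambda x,y:(315+x*125/600-.4,225+y*125/600-.4)
print('knob',tri([S,D],[s(236,294),d(457,238)]))
print('cap',tri([S,D],[s(346,160),d(338,73)]))
print('table S',onz(S,[s(185,222),s(135,315)],.105).round(4))
print('table D',onz(D,[d(80,365),d(190,468),d(212,262),],.105).round(4))
print('head S',onz(S,[s(330,130),s(455,165),s(365,345)],.218).round(4))
print('head D',onz(D,[d(170,110),d(278,35),d(490,195),d(375,275)],.218).round(4))
print('blade S tail top',onz(S,[s(118,228)],.127).round(4), tri([S,D],[s(110,238),d(80,425)]))
print('blade D tail',onz(D,[d(80,424),d(106,434)],.127).round(4),'blade edges up',onz(D,[d(95,415),d(240,300),d(125,432),d(272,310)],.109).round(4))
for c,x0,x1,y0,y1 in((S,290,330,270,310),(D,395,425,260,285)):
    m=red(c);ys,xs=np.nonzero(m[y0:y1,x0:x1]);print(xs.mean()+x0,ys.mean()+y0,len(xs))
E
```

```text
knob (array([ 0.61540183, -0.1616391 ,  0.2493095 ]), [0.3, 0.3])
cap (array([ 0.6223366 , -0.06275254,  0.2656692 ]), [0.5, 0.5])
table S [[ 0.4936 -0.0469  0.105 ]
 [ 0.5095 -0.1233  0.105 ]]
table D [[ 0.4938 -0.0421  0.105 ]
 [ 0.5033 -0.122   0.105 ]
 [ 0.5872 -0.0271  0.105 ]]
head S [[ 0.5812 -0.0137  0.218 ]
 [ 0.6571  0.0032  0.218 ]
 [ 0.6802 -0.1336  0.218 ]]
head D [[ 0.5689 -0.0064  0.218 ]
 [ 0.6424  0.0031  0.218 ]
 [ 0.6641 -0.134   0.218 ]
 [ 0.5888 -0.1403  0.218 ]]
blade S tail top [[ 0.4719 -0.0872  0.127 ]] (array([ 0.46667055, -0.08474042,  0.11810067]), [5.5, 5.5])
blade D tail [[ 0.4648 -0.0828  0.127 ]
 [ 0.4719 -0.0945  0.127 ]] blade edges up [[ 0.4811 -0.073   0.109 ]
 [ 0.5826 -0.0568  0.109 ]
 [ 0.4876 -0.0893  0.109 ]
 [ 0.5923 -0.0709  0.109 ]]
310.3333333333333 288.18840579710144 69
nan nan 0<stdin>:14: RuntimeWarning: Mean of empty slice.
  ret = ret.dtype.type(ret / rcount)
```

Call:
carry_out:
  increments: "0 0 0.05 0; 0.02 -0.03 0.1 0.5; 0.05 -0.07 0.15 1; 0.08 -0.11 0.18 1.5;0.11 -0.15 0.2 2; 0.14 -0.19 0.2 2.5; 0.17 -0.23 0.2 3; 0.2 -0.27 0.2 3.5; 0.23 -0.31 0.2 4; 0.26 -0.35 0.2 4.5; 0.29 -0.39 0.2 4.5; 0.32 -0.43 0.2 4.5; 0.35 -0.47 0.2 4.5; 0.38 -0.51 0.2 4.5; 0.40 -0.55 0.2 4.5; 0.40 -0.55 0.2 4.5; 0.40 -0.55 0.2 4.5; 0.40 -0.55 0.2 4.5"
  hand: 0

```text
time: 1.95
eef_pos: [0.6481, -0.0597, 0.452]
orientation: [-0.056, 0.706, 0.057, 0.704]
force: [-0.7, 0.6, 0.2]
grip_width: -0.0002
```

```bash
python3 - <<'E'
from h import *
c=grab('wrist','pics/w1.png');s=ctrl.read_state();print(s['time'],s['eef_pos'],s['q'],s['qvel'].round(3)); print(R.from_quat(s['orientation']).as_matrix().round(3))
E
```

```text
2.0 [ 0.64772988 -0.05871144  0.45283516] [-2.04004849e-01  5.21304800e-01  6.07724500e-01  1.65842566e+00
  4.66734135e-04 -3.64463023e-01] [ 0.022 -0.026 -0.008  0.001 -0.003 -0.   ]
[[-0.001 -0.16   0.987]
 [ 0.001  0.987  0.16 ]
 [-1.     0.001 -0.001]]
```

View pics/w1.png

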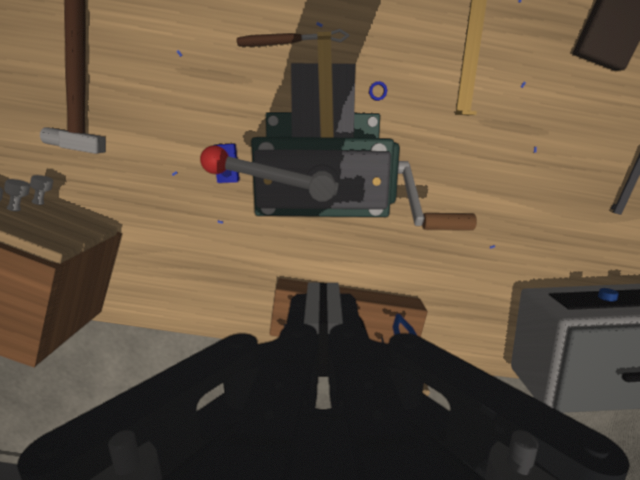

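```bash
python3 - <<'E'
from h import *
c=load('pics/w1.npz')
a=c['img'][20:230,190:410]; cv2.imwrite('pics/cw.png',cv2.resize(a,(660,630),interpolation=cv2.INTER_CUBIC))
E
```

```text
(no output)
```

View pics/cw.png

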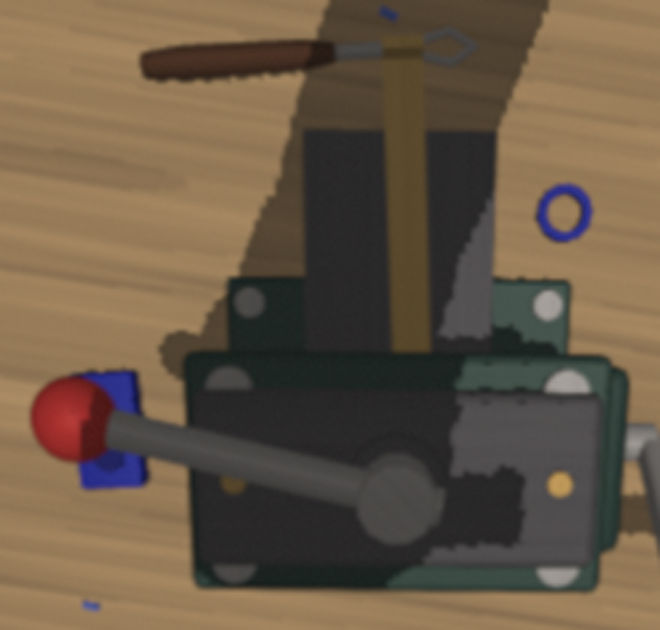

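```bash
python3 - <<'E'
from h import *
c=load('pics/w1.npz');S=load('pics/scene0.npz');D=load('pics/side0.npz')
w=lambda x,y:(190+x/3-.33,20+y/3-.33)
s=lambda x,y:(260+x*130/600-.4,225+y*130/600-.4)
d=lambda x,y:(315+x*125/600-.4,225+y*125/600-.4)
print('knob z.251',onz(c,[w(73,419)],.251), tri([S,D,c],[s(236,294),d(457,238),w(73,419)]))
print('cap',tri([S,D,c],[s(346,160),d(338,73),w(398,499)]))
print('head',onz(c,[w(185,355),w(605,358),w(597,590),w(197,587)],.218).round(4),onz(c,[w(185,355),w(605,358),w(597,590),w(197,587)],.218).mean(0))
T=onz(c,[w(304,130),w(497,131),w(304,350),w(491,345)],.105);print('table',T.round(4))
t=T[1]-T[0];yaw=np.arctan2(-t[0],t[1]);print('yaw',yaw, 'orig',(T[0]+T[1])/2+.128*np.array([np.cos(yaw),np.sin(yaw),0]))
B=onz(c,[w(384,60),w(426,60),w(391,350),w(432,350)],.109);print('blade',B.round(4));b=(B[2]+B[3]-B[0]-B[1]);print(np.arctan2(b[1],b[0]))
print('tail top',onz(c,[w(403,36),w(403,52)],.127))
E
```

```text
knob z.251 [[ 0.61547754 -0.16373752  0.251     ]] (array([ 0.61536561, -0.16284378,  0.25081712]), [0.7, 1.1, 0.9])
cap (array([ 0.622059  , -0.06304177,  0.26587598]), [0.8, 0.4, 0.5])
head [[ 0.5934 -0.1385  0.218 ]
 [ 0.5725 -0.0025  0.218 ]
 [ 0.6494  0.0115  0.218 ]
 [ 0.6705 -0.1264  0.218 ]] [ 0.62142372 -0.06398683  0.218     ]
table [[ 0.5034 -0.1212  0.105 ]
 [ 0.4913 -0.0434  0.105 ]
 [ 0.5893 -0.1096  0.105 ]
 [ 0.5745 -0.0304  0.105 ]]
yaw 0.15495504887793768 orig [ 0.6237935  -0.06252118  0.105     ]
blade [[ 0.4737 -0.0928  0.109 ]
 [ 0.471  -0.0763  0.109 ]
 [ 0.5833 -0.0725  0.109 ]
 [ 0.5805 -0.0553  0.109 ]]
0.1858372074192446
tail top [[ 0.46828663 -0.08604141  0.127     ]
 [ 0.47369775 -0.085166    0.127     ]]
```

Call:
carry_out:
  increments: "-0.045 -0.007 0 0; -0.09 -0.014 0 0; -0.135 -0.021 -0.01 0; -0.175 -0.027 -0.03 0; -0.206 -0.031 -0.06 0; -0.206 -0.031 -0.105 0; -0.206 -0.031 -0.15 0; -0.206 -0.031 -0.195 0; -0.206 -0.031 -0.24 0; -0.206 -0.031 -0.28 0; -0.206 -0.031 -0.31 0; -0.206 -0.031 -0.319 0; -0.206 -0.031 -0.319 0; -0.206 -0.031 -0.319 0"
  hand: 0

```text
time: 3.4
eef_pos: [0.443, -0.0899, 0.1359]
orientation: [-0.057, 0.704, 0.057, 0.706]
force: [0.2, 0.1, -0.0]
grip_width: -0.0003
```

```bash
python3 - <<'E'
from h import *
c=grab('wrist','pics/w2.png');s=ctrl.read_state();print(s['time'],s['eef_pos'],s['force'])
d=grab('side','pics/d2.png')
cv2.imwrite('pics/d2c.png',cv2.resize(d['img'][200:360,270:450],None,fx=3.3,fy=3.3,interpolation=cv2.INTER_CUBIC))
E
```

```text
3.45 [ 0.44332604 -0.0901758   0.13612573] [ 0.54628033 -0.20339265 -0.67562186]
```

View pics/w2.png

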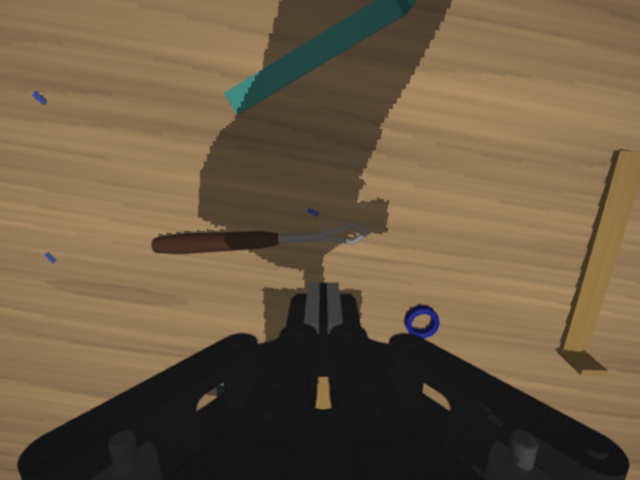

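View pics/d2c.png

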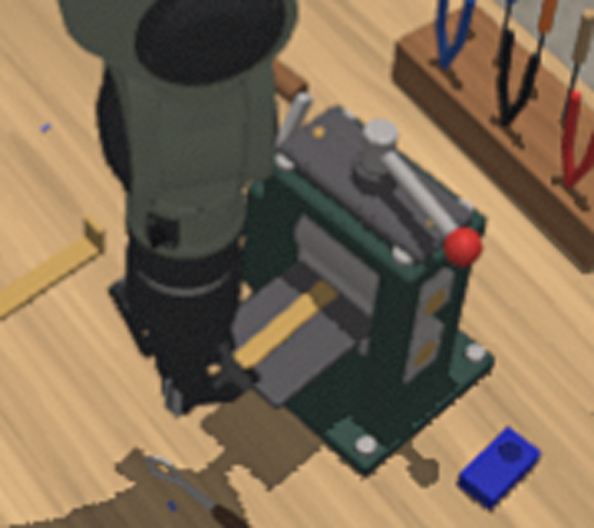

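Call:
carry_out:
  increments: "0.008 0.001 0 0; 0.012 0.002 0 0; 0.016 0.0025 0 0; 0.020 0.003 0 0; 0.024 0.004 0 0; 0.028 0.0045 0 0; 0.032 0.005 0 0; 0.036 0.0055 0 0; 0.040 0.006 0 0; 0.044 0.007 0 0; 0.048 0.0075 0 0; 0.052 0.008 0 0; 0.055 0.0085 0 0; 0.057 0.009 0 0; 0.058 0.009 0 0; 0.058 0.009 0 0; 0.058 0.009 0 0"

```text
time: 5.2
eef_pos: [0.5001, -0.0811, 0.1343]
orientation: [-0.057, 0.705, 0.057, 0.705]
force: [0.3, -0.6, -0.4]
grip_width: 0.0001
```

```bash
python3 - <<'E'
from h import *
d=grab('side','pics/d3.png');s=ctrl.read_state();print(s['time'],s['eef_pos'],s['force'])
cv2.imwrite('pics/d3c.png',cv2.resize(d['img'][200:360,270:450],None,fx=3.3,fy=3.3,interpolation=cv2.INTER_CUBIC))
E
```

```text
5.25 [ 0.50002681 -0.0810717   0.1343278 ] [ 0.35560937 -0.07584242 -0.23692457]
```

View pics/d3c.png

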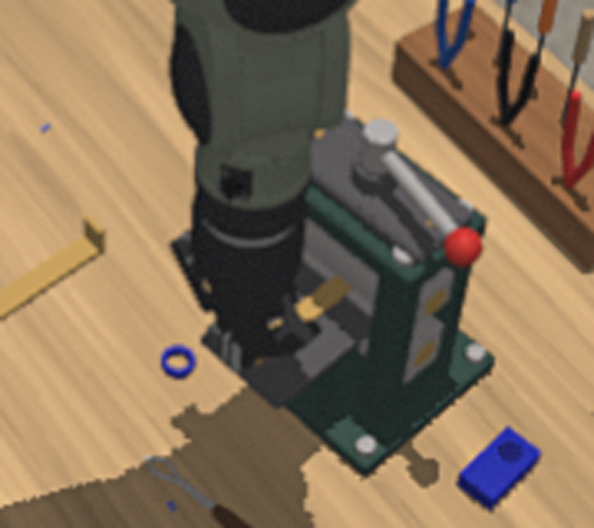

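Call:
carry_out:
  increments: "-0.015 -0.002 0 0; -0.03 -0.005 0 0; -0.03 -0.005 0.045 0; -0.03 -0.005 0.09 0; -0.03 -0.005 0.135 0; -0.03 -0.005 0.18 0; -0.02 -0.005 0.225 0; 0.00 -0.005 0.27 0; 0.03 -0.005 0.3 0; 0.07 -0.005 0.3 0; 0.11 -0.01 0.3 0; 0.15 -0.01 0.3 0; 0.15 -0.01 0.3 0; 0.15 -0.01 0.3 0;0.15 -0.01 0.3 0"

```text
time: 6.75
eef_pos: [0.6492, -0.091, 0.4347]
orientation: [-0.057, 0.705, 0.057, 0.705]
force: [0.2, 0.3, 0.2]
grip_width: -0.0
```

```bash
python3 - <<'E'
from h import *
c=grab('wrist','pics/w4.png');s=ctrl.read_state();print(s['time'],s['eef_pos'],s['force'])
cv2.imwrite('pics/w4c.png',cv2.resize(c['img'][0:260,180:440],(650,650),interpolation=cv2.INTER_CUBIC))
d=grab('side','pics/d4.png')
cv2.imwrite('pics/d4c.png',cv2.resize(d['img'][225:350,315:440],(600,600),interpolation=cv2.INTER_CUBIC))
E
```

```text
6.8 [ 0.64897286 -0.090983    0.43547108] [ 0.81541608 -0.01917078 -0.42969752]
```

View pics/w4c.png

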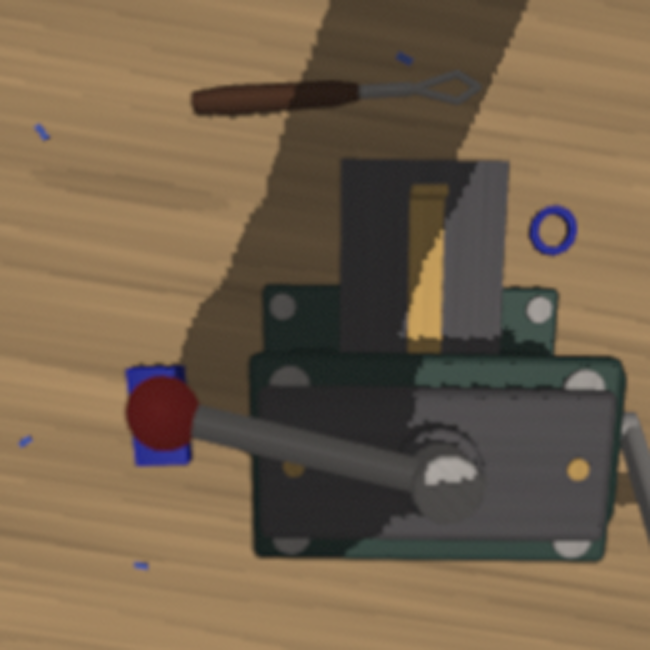

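View pics/d4c.png

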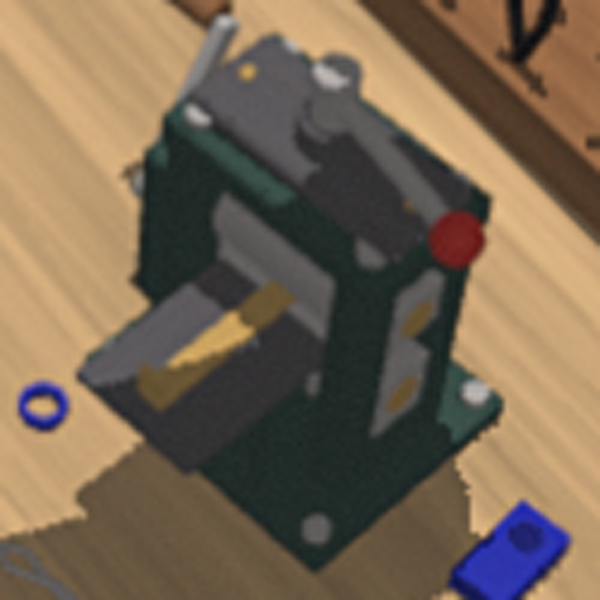

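```bash
python3 - <<'E'
from h import *
c=load('pics/w4.npz')
w=lambda x,y:(180+x/2.5-.3,y/2.5-.3)
P=onz(c,[w(430,184)],.127)[0]; P2=onz(c,[w(408,350),w(442,350),w(410,205),w(446,205)],.109)
p=np.array([.622,-.063]);a=.154;Rm=np.array([[np.cos(a),np.sin(a)],[-np.sin(a),np.cos(a)]])
print('tail mill',Rm@(P[:2]-p)); b=P2[0]+P2[1]-P2[2]-P2[3]; print(np.arctan2(b[1],b[0])-a)
print('table',[Rm@(q[:2]-p) for q in onz(c,[w(341,159),w(509,162)],.105)])
# path
for th in np.arange(1.79,4.6,.25):
    pass
E
```

```text
tail mill [-0.11248174  0.00066656]
0.007012968352323401
table [array([-0.12612621, -0.03994086]), array([-0.12547082,  0.03930622])]
```

```bash
cat >> h.py <<'E'
def pose(psi,r=.1028,p=(.622,-.063),a=.154):
    return np.array([p[0]+r*np.cos(a-psi),p[1]+r*np.sin(a-psi)]), a+np.pi/2-(psi+.2355)
E
python3 - <<'E'
from h import *
s=ctrl.read_state();M=R.from_quat(s['orientation']).as_matrix();yaw=np.arctan2(M[1,2],M[0,2]);print(s['eef_pos'],yaw,s['q'][5])
p0,y0=pose(1.45);print('to',p0-s['eef_pos'][:2],.26-s['eef_pos'][2],np.degrees(y0-yaw)/8)
for ps in np.arange(1.45,3.9,.07):
    q,y=pose(ps);print(round(ps,2),(q-p0).round(4),round(np.degrees(y-y0)/8,2))
E
```

```text
[ 0.64893759 -0.09097808  0.43587069] 0.16029652908065536 -0.4121390897753821
to [ 0.00095728 -0.07096491] -0.17587068722985388 -0.8666001139004001
1.45 [0. 0.] 0.0
1.52 [-0.007  -0.0017] -0.5
1.59 [-0.0141 -0.0029] -1.0
1.66 [-0.0212 -0.0036] -1.5
1.73 [-0.0284 -0.0039] -2.01
1.8 [-0.0356 -0.0036] -2.51
1.87 [-0.0428 -0.0028] -3.01
1.94 [-0.0498 -0.0015] -3.51
2.01 [-0.0568  0.0003] -4.01
2.08 [-0.0636  0.0026] -4.51
2.15 [-0.0703  0.0053] -5.01
2.22 [-0.0767  0.0085] -5.51
2.29 [-0.083   0.0121] -6.02
2.36 [-0.0889  0.0162] -6.52
2.43 [-0.0945  0.0207] -7.02
2.5 [-0.0998  0.0255] -7.52
2.57 [-0.1048  0.0307] -8.02
2.64 [-0.1094  0.0363] -8.52
2.71 [-0.1136  0.0421] -9.02
2.78 [-0.1173  0.0483] -9.53
2.85 [-0.1207  0.0546] -10.03
2.92 [-0.1235  0.0612] -10.53
2.99 [-0.1259  0.068 ] -11.03
3.06 [-0.1279  0.0749] -11.53
3.13 [-0.1293  0.082 ] -12.03
3.2 [-0.1302  0.0891] -12.53
3.27 [-0.1307  0.0963] -13.03
3.34 [-0.1306  0.1035] -13.54
3.41 [-0.13    0.1107] -14.04
3.48 [-0.129   0.1178] -14.54
3.55 [-0.1274  0.1248] -15.04
3.62 [-0.1253  0.1317] -15.54
3.69 [-0.1228  0.1384] -16.04
3.76 [-0.1198  0.145 ] -16.54
3.83 [-0.1164  0.1513] -17.05
```

Call:
carry_out:
  increments: "0.011 -0.03 0 -0.4; 0.011 -0.071 0 -0.9; 0.011 -0.071 -0.04 -0.9; 0.011 -0.071 -0.08 -0.9; 0.011 -0.071 -0.12 -0.9; 0.011 -0.071 -0.15 -0.9; 0.011 -0.071 -0.174 -0.9; 0.011 -0.071 -0.174 -0.9; 0.001 -0.071 -0.174 -0.9; 0.001 -0.071 -0.174 -0.9; 0.001 -0.071 -0.174 -0.9"

```text
time: 7.95
eef_pos: [0.6516, -0.1623, 0.2628]
orientation: [-0.013, 0.706, 0.012, 0.708]
force: [-0.1, 0.3, -0.2]
grip_width: 0.0001
```

```bash
python3 - <<'E'
from h import *
c=grab('wrist','pics/w5.png');s=ctrl.read_state();print(s['time'],s['eef_pos'],s['force'],pose(1.45))
E
```

```text
8.0 [ 0.65167217 -0.16228612  0.2623792 ] [-0.41135992 -0.50853234 -0.20950877] (array([ 0.64989487, -0.16194299]), 0.039296326794896475)
```

View pics/w5.png

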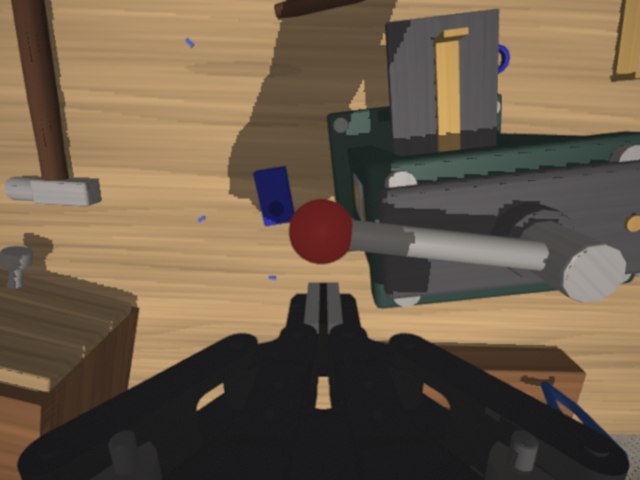

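Call:
carry_out:
  increments: "-0.007 -0.0017 0 -0.5; -0.0141 -0.0029 0 -1; -0.0212 -0.0036 0 -1.5; -0.0284 -0.0039 0 -2; -0.0356 -0.0036 0 -2.5; -0.0428 -0.0028 0 -3; -0.0498 -0.0015 0 -3.5; -0.0568 0.0003 0 -4; -0.0636 0.0026 0 -4.5; -0.0703 0.0053 0 -5; -0.0767 0.0085 0 -5.5; -0.083 0.0121 0 -6; -0.0889 0.0162 0 -6.5; -0.0945 0.0207 0 -7; -0.0998 0.0255 0 -7.5; -0.0998 0.0255 0 -7.5; -0.0998 0.0255 0 -7.5"

```text
time: 9.7
eef_pos: [0.5516, -0.1366, 0.2609]
orientation: [0.342, 0.618, -0.342, 0.619]
force: [-0.7, -0.0, -0.5]
grip_width: 0.0001
```

```bash
python3 - <<'E'
from h import *
c=grab('wrist','pics/w6.png');s=ctrl.read_state();print(s['time'],s['eef_pos'],s['force'],pose(2.5),s['q'])
E
```

```text
9.75 [ 0.55154637 -0.13667978  0.26071433] [ 0.54441147  0.14210054 -0.01307467] (array([ 0.55005423, -0.13642783]), -1.0107036732051036) [-3.72825078e-01  3.54933226e-01 -1.31537167e-01  1.08376894e+00
  3.35335386e-05  6.38221287e-01]
```

View pics/w6.png

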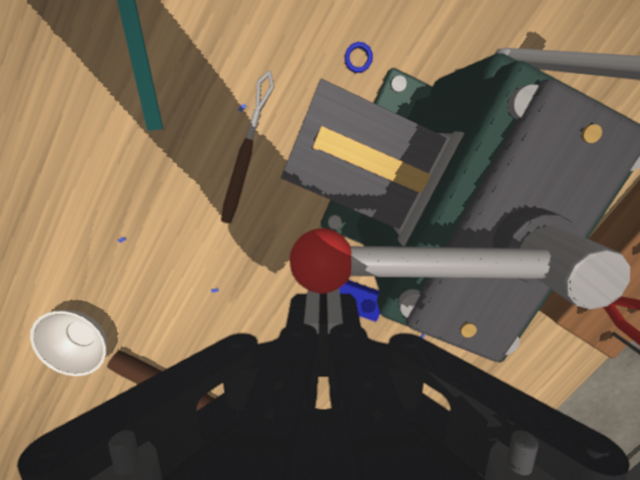

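```bash
cat >> h.py <<'E'
def knob(c):
    m=red(c); n,l,st,ce=cv2.connectedComponentsWithStats(m)
    return m,st,ce
E
python3 - <<'E'
from h import *
c=load('pics/w6.npz')
hs=cv2.cvtColor(c['img'],cv2.COLOR_BGR2HSV);m=(((hs[...,0]<8)|(hs[...,0]>172))&(hs[...,1]>150)&(hs[...,2]>60)).astype(np.uint8)
n,l,st,ce=cv2.connectedComponentsWithStats(m)
for i in range(1,n):
    if st[i,4]>300: print(st[i],ce[i])
i=1+st[1:,4].argmax();ctr,r=cv2.minEnclosingCircle(np.argwhere(l==i)[:,::-1].astype(np.float32).reshape(-1,1,2));print(ctr,r)
k=onz(c,[ctr],.251)[0];cap=onz(c,[(602,279)],.266)[0];print(k,cap)
for p in ([.622,-.063],cap[:2]):
    v=k[:2]-np.array(p);print(np.linalg.norm(v),(.154-np.arctan2(v[1],v[0]))%(2*np.pi))
p0,y0=pose(2.5)
for ps in np.arange(2.5,3.9,.07):
    q,y=pose(ps);print(round(ps,2),(q-p0).round(4),round(np.degrees(y-y0)/8,2))
E
```

```text
[ 290  229   61   65 3103] [320.84337738 260.22139865]
[604 297  36  47 709] [624.29901269 316.31875882]
(321.5, 260.71875) 32.37800979614258
[ 0.53795476 -0.11568907  0.251     ] [ 0.62545924 -0.06247766  0.266     ]
0.09919546746589836 2.7356187666499956
0.10241332634864374 2.749239101230664
2.5 [0. 0.] 0.0
2.57 [-0.005   0.0052] -0.5
2.64 [-0.0095  0.0108] -1.0
2.71 [-0.0137  0.0166] -1.5
2.78 [-0.0175  0.0227] -2.01
2.85 [-0.0208  0.0291] -2.51
2.92 [-0.0237  0.0357] -3.01
2.99 [-0.0261  0.0425] -3.51
3.06 [-0.028   0.0494] -4.01
3.13 [-0.0294  0.0565] -4.51
3.2 [-0.0304  0.0636] -5.01
3.27 [-0.0308  0.0708] -5.51
3.34 [-0.0308  0.078 ] -6.02
3.41 [-0.0302  0.0852] -6.52
3.48 [-0.0291  0.0923] -7.02
3.55 [-0.0275  0.0993] -7.52
3.62 [-0.0255  0.1062] -8.02
3.69 [-0.023   0.1129] -8.52
3.76 [-0.02    0.1195] -9.02
3.83 [-0.0165  0.1258] -9.53
```

Call:
carry_out:
  increments: "-0.005 0.0052 0 -0.5; -0.0095 0.0108 0 -1; -0.0137 0.0166 0 -1.5; -0.0175 0.0227 0 -2; -0.0208 0.0291 0 -2.5; -0.0237 0.0357 0 -3; -0.0261 0.0425 0 -3.5; -0.028 0.0494 0 -4; -0.0294 0.0565 0 -4.5; -0.0304 0.0636 0 -5; -0.0308 0.0708 0 -5.5; -0.0308 0.078 0 -6; -0.0302 0.0852 0 -6.5; -0.0291 0.0923 0 -7; -0.0275 0.0993 0 -7.5; -0.0255 0.1062 0 -8; -0.023 0.1129 0 -8.5; -0.02 0.1195 0 -9; -0.0165 0.1258 0 -9.5; -0.0165 0.1258 0 -9.5"

```text
time: 11.75
eef_pos: [0.5352, -0.0106, 0.2604]
orientation: [0.651, 0.277, -0.651, 0.277]
force: [-0.0, 0.3, -0.2]
grip_width: 0.0003
```

```bash
cat > lev.py <<'E'
from h import *
import sys
c=grab('wrist',sys.argv[1]);s=ctrl.read_state();print(s['time'],s['eef_pos'],s['force'],s['q'][5])
hs=cv2.cvtColor(c['img'],cv2.COLOR_BGR2HSV);m=(((hs[...,0]<8)|(hs[...,0]>172))&(hs[...,1]>150)&(hs[...,2]>60)).astype(np.uint8)
n,l,st,ce=cv2.connectedComponentsWithStats(m)
i=1+st[1:,4].argmax();ctr,r=cv2.minEnclosingCircle(np.argwhere(l==i)[:,::-1].astype(np.float32).reshape(-1,1,2));print(ctr,r,st[i])
k=onz(c,[ctr],.251)[0]
v=k[:2]-np.array([.622,-.063]);print(k,np.linalg.norm(v),(.154-np.arctan2(v[1],v[0]))%(2*np.pi))
e=s['eef_pos'][:2]-[.622,-.063];print('tool',np.linalg.norm(e),(.154-np.arctan2(e[1],e[0]))%(2*np.pi)+.2355)
E
python3 lev.py pics/w7.png
```

```text
11.8 [ 0.5349827  -0.01067602  0.26030761] [-0.29995697  0.90065521 -0.08070579] 2.1783406306826594
(325.8661193847656, 261.5437927246094) 32.509910583496094 [ 294  230   61   65 3158]
[0.55223415 0.00661569 0.251     ] 0.09855769352445824 4.079913476895763
tool 0.10153723119550763 4.0724714769522015
```

View pics/w7.png

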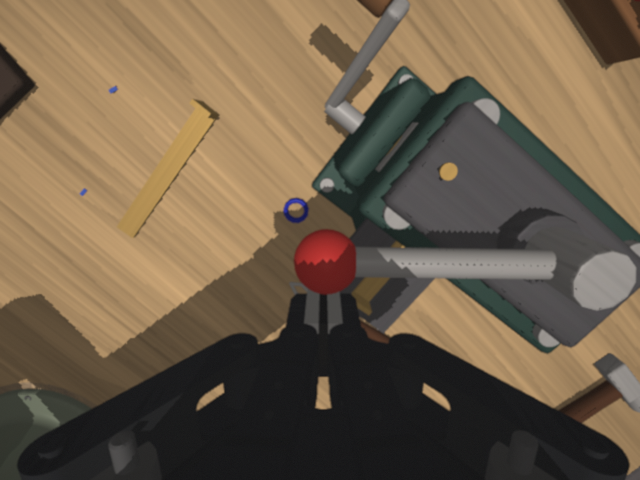

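```bash
python3 - <<'E'
from h import *
p0,y0=pose(3.837,.1018)
for ps in 3.837+np.arange(0,.39,.0521):
    q,y=pose(ps,.1018);print(round(ps+.2355,3),(q-p0).round(4),round(np.degrees(y-y0)/8,2))
E
```

```text
4.072 [0. 0.] 0.0
4.125 [0.0029 0.0045] -0.37
4.177 [0.0059 0.0088] -0.75
4.229 [0.0092 0.0129] -1.12
4.281 [0.0127 0.0169] -1.49
4.333 [0.0165 0.0207] -1.87
4.385 [0.0204 0.0243] -2.24
4.437 [0.0244 0.0277] -2.61
```

Call:
carry_out:
  increments: "0.0029 0.0045 0 -0.37; 0.0059 0.0088 0 -0.75; 0.0092 0.0129 0 -1.12; 0.0127 0.0169 0 -1.5; 0.0165 0.0207 0 -1.87; 0.0204 0.0243 0 -2.24; 0.0244 0.0277 0 -2.6; 0.0244 0.0277 0 -2.6; 0.0244 0.0277 0 -2.6"

```text
time: 12.7
eef_pos: [0.559, 0.0168, 0.2602]
orientation: [-0.69, -0.155, 0.69, -0.155]
force: [-0.5, 0.3, 0.7]
grip_width: 0.0001
```

```bash
python3 lev.py pics/w8.png
```

```text
12.75 [0.5590361  0.016804   0.26022814] [-0.15522152  0.46257537  0.09895472] 2.5982596285367996
(326.1929016113281, 261.94720458984375) 32.470821380615234 [ 294  230   62   65 3175]
[0.58067362 0.0266418  0.251     ] 0.09870928349920499 4.434411290726551
tool 0.101652007637677 4.433902682933654
```

Call:
carry_out:
  increments: "-0.009 -0.004 0 0; -0.018 -0.0084 0 0; -0.025 -0.012 0 0; -0.025 -0.012 0.04 0; -0.025 -0.012 0.08 0; -0.025 -0.012 0.12 0; -0.025 -0.012 0.16 0; -0.025 -0.012 0.18 0; -0.025 -0.012 0.18 0; -0.025 -0.012 0.18 0"

```text
time: 13.75
eef_pos: [0.5338, 0.0047, 0.4401]
orientation: [0.69, 0.154, -0.69, 0.154]
force: [-0.4, 0.8, -0.0]
grip_width: -0.0001
```

```bash
python3 lev.py pics/w9.png; python3 - <<'E'
from h import *
for n in('side','scene'):
    d=grab(n,f'pics/{n}9.png')
d=load('pics/side9.npz')['img'][225:350,315:440];cv2.imwrite('pics/d9c.png',cv2.resize(d,(600,600),interpolation=cv2.INTER_CUBIC))
d=load('pics/scene9.npz')['img'][225:355,260:390];cv2.imwrite('pics/s9c.png',cv2.resize(d,(600,600),interpolation=cv2.INTER_CUBIC))
E
```

```text
13.8 [0.53349543 0.00478203 0.43922023] [-0.29445275 -0.33424427  0.39987998] 2.5724749420988404
(324.4070739746094, 155.64869689941406) 14.750288009643555 [310 142  27  29 632]
[0.58117916 0.02646241 0.251     ] 0.09833546986528806 4.43831626859058
tool 0.11147852758185554 4.184666598548743
```

View pics/w9.png

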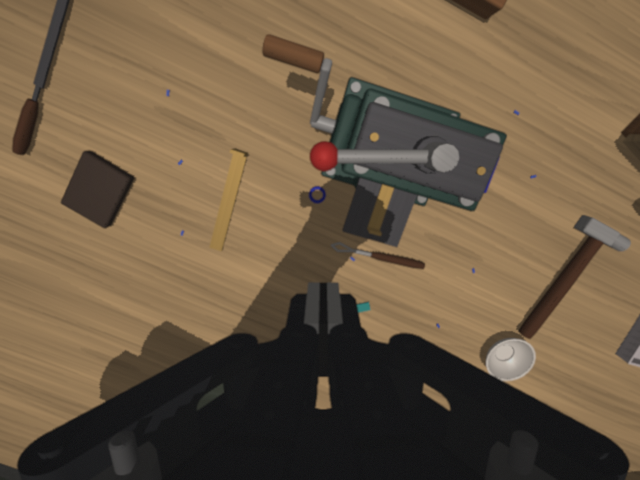

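View pics/d9c.png

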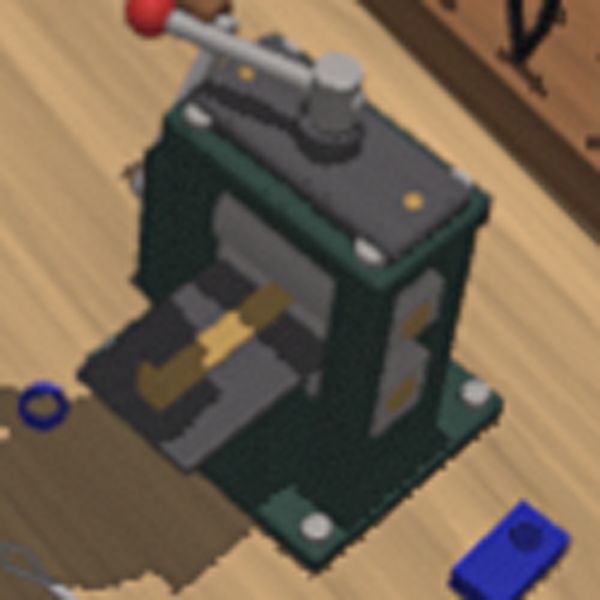

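View pics/s9c.png

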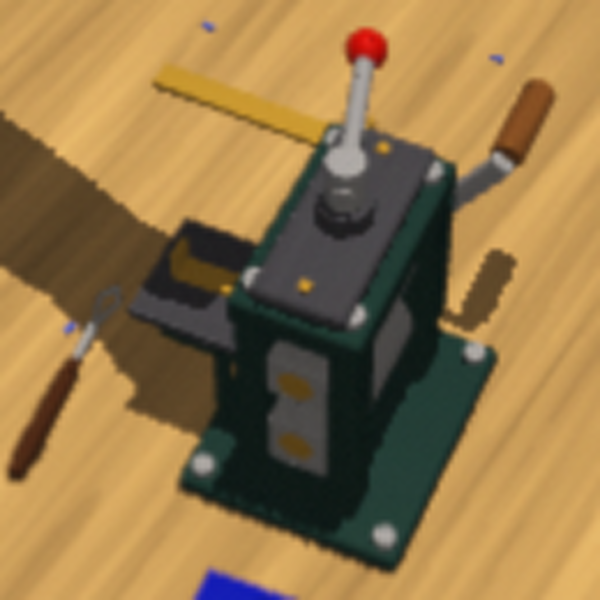

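```bash
python3 - <<'E'
from h import *
S=load('pics/scene9.npz');D=load('pics/side9.npz')
s=lambda x,y:(260+x*130/600-.4,225+y*130/600-.4)
d=lambda x,y:(315+x*125/600-.4,225+y*125/600-.4)
k=tri([S,D],[s(366,48),d(150,12)]);v=k[0][:2]-[.622,-.063];print(k,(.154-np.arctan2(v[1],v[0]))%(2*np.pi))
print(ctrl.hand_in())
E
```

```text
(array([0.57982537, 0.02769836, 0.25100763]), [0.1, 0.1]) 4.431132236799054
the job is handed in; nothing more can be done
None
```

I pushed the brass blade straight in by its tail with the closed fingers. Then I swept the lever knob clockwise from about 1.79 rad to about 4.43 rad, backed the gripper off and up, and handed the job in at about 14 s.

- **Blade:** before I moved the lever, the camera measurement put the tip about 16 to 18 mm past the nip. It was central to about 1 mm and within 0.01 rad of straight. Pictures after the sweep show it in the same place; I did not re-measure it.
- **Lever:** the wrist camera read 4.438 rad, and the scene and side cameras together read 4.431. By your formula that is about 5.6 N on the blade. I had no direct reading of the nip force.
- **Other things:** the nearby bystanders look unmoved in the last pictures, and the gripper was touching nothing. The long brass strip and the turquoise blade were left alone.

No check failed. The small disagreements were 1 to 2 mm in the mill's position between views.

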